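# Unlock the spoon box with its key and slide the shutter open

## Robot

A 6-joint arm with a two-finger parallel gripper is mounted at the origin on a cart in front of the work surface, level with it; the furniture and walls round the work are solid. World frame = base frame: x ahead of the robot, y to its left, z up, the work surface at z = 0. Lengths are in m, angles in degrees, forces in N, time in s.
With the tool pointing down it reaches from about 0.3 to 0.875 m from the base axis. Payload 4.2 kg.
Tool frame: the origin (TCP) lies at the very end of the fingers, on their centre line; the grasp point (between the pads) lies 19 mm behind it; z points along the fingers, y is the line along which they close (so a half turn about z gives the same grasp; the last joint's range is limited). The gripper opens to 85 mm and grips with 20 to 120 N. Pads are 22 mm wide; open, the fingers measure 114 mm over their backs; the gripper's body (76 mm by 85 mm) begins 54 mm behind the grasp point. The pads swing forward as they close: fully open they stand 13 mm farther back than shut.
Start: joints at [73.281, 18.312, 89.639, -0, 72.044, -1.146], TCP at [0.154, 0.554, 0.231] pointing down, gripper open.
Joint ranges: [-177.97, 177.97], [-48.28, 115.42], [12.27, 149.76], [-77.06, 257.06], [2.81, 150.46], [-146.56, 146.56]. Speed limits (degrees/s): [147.25, 147.25, 180, 180, 180, 180].

## Interface

Orientations are given as a 3x3 rotation matrix whose columns are the frame's x, y, z axes.
In Python, from cell import sensors, cams, job gives the robot as it stands.
- The arm moves only by the tool drive_tool, never from a script. Its argument "motion" is a list of rows, each a list of 3 entries, a list of its own where there are three numbers: the turn, a rotation vector about the tool's x, y, z as a fraction of full scale, then the shift along the tool's x, y, z as a fraction of full scale, then the opening, from 0 (shut) to 1 (fully open). In form: [[[ax, ay, az], [x, y, z], claw], ...]. A call has 1 to 5 rows; each row is the pose to reach, as a shift and turn from the pose commanded when the call began, along the tool's axes at that moment; what a row does not reach only later rows make up. Full scale, the value 1, is 1 m for a shift and 90 degrees for a turn. A row lasts 1/8 s, in which the tool goes at most 62.5 mm and 10.7 degrees, less where a joint would pass 70% of its speed; a pose out of reach is approached as far as the arm can. A call with a number of a shift or a turn outside -1 to 1 is refused whole. A call with a gripper value outside its range is refused whole. The fingers move at their own pace and stop on an object; the grip force is fixed at half the most. Time passes only in rows, so rows that repeat a pose let the fingers close. It gives the time, the measured TCP pose, the force, the opening and the grip force at its end, in the units of the state.
- sensors.state(): the state, without advancing time (a new reading comes with each control period).
- cams.snapshot(name): name is "side" or "top"; returns a dict with "frame" (480x640x3 uint8, red, green, blue), "depth" (480x640 float32, m along the optical axis (not along the pixel's ray), 0 where there is no reading), "fx", "fy", "cx", "cy" (pixels), "eye" and "orientation" of the camera in the world. Camera axes: x right, y down, z forward; pixel columns grow to the right and rows downward; lengths in m; the calibration is good to about 2 mm. A picture is of the moment at which its call begins.
- job.job_done(): hands the job in; it is judged then, once.
The state is a dict: "time": time; "joint_positions": joint angles; "joint_vel": joint speeds; "effort": joint torques, N m; "tool_pos": TCP position; "ee_rot": TCP orientation; "wrist_force": force on the tool from outside, world axes, zero at the start; "torque": the same for the moment, N m; "width": opening from 0.0 (shut) to 1.0 (fully open); "finger_force": force on a finger pad.
Only numpy, scipy, OpenCV 4.12 (cv2) and the standard library are available. Lean on these libraries where they do the work, as an engineer would, in place of code of your own. Each camera call takes 0.05 s, during which the arm holds its last target. There are 200 camera calls.

## Task

Unlock the grey metal box: take the key with the flat plate bow from the wooden stand (not the T-bar one), push it fully home in the keyhole on top of the box and turn it clockwise as far as it goes, which draws a hidden bolt. Then leave the key standing in the lock and push the box's shutter all the way open by its rib. Leave the T-bar key, the yoghurt pot and the roll of tape where they are.

Things in the scene. Friction and masses are not known exactly. Their poses are not given: they have to be found in the camera images.
- flat_key: Steel key, upright, bit in a pocket of the stand. Origin: centre of its lower end; z up. Heights in mm: flat bit 0-14 (30 wide along y, 8 thick along x, lowest 3 stepped in 1.5); neck 8 dia 14-25; shoulder 24 dia 25-31; shank 12 dia 31-41; bow 41-75, an upright plate with a small hole, 46 wide (y), 10 thick (x), in one plane with the bit. 90 g. Fits either way round.
- t_key: The wrong key: same steel, 70 mm tall, but its handle is a round level bar 12 mm thick, 64 mm long, forming a T; its square bit does not fit. Stands in the other pocket. Origin at its lower end, z up.
- key_stand: Fixed wooden block 50 x 120 x 34 mm, origin at the centre of its underside. Two pockets in its top, 35 mm either side of the centre along its y, 15 (x) by 35 (y) mm, 30 deep. Either key may stand in either, bow along the block's y, shoulder resting on the block, lower end 9 mm above the table.
- lock_box: Fixed grey metal box 150 x 240 x 80 mm (x, y, z), origin under its centre, front (-x) to the robot. A lock housing 60 mm deep runs along its front, with a steel lock plate in its top. Behind it, between rails 80 mm high, an aluminium shutter closes the right (-y) half and slides to the box's +y over the fixed left half.
- keyhole (a point): Centre of the keyhole's mouth in the plate's top, 80 mm above the table; axes as the box's. Slot 33 mm along y, 10.5 along x, bevelled 3 mm, plate 8 mm thick. Fully home, the key's shoulder sits on the plate and its lower end is 25 mm below the mouth; turn it only then: before, the bit is still held by the plate. Once turned it cannot be drawn out. 
- lock_core (a joint): Lock core turned by the bit, rad: 0 = locked, in line with the keyhole; grows clockwise from above to a stop at 1.3. The bit has about 0.1 rad of play, so the key turns about 1.4 in all. Takes 0.06 N m, stays where left. Draws the hidden bolt; the shutter is free from about 0.8.
- shutter (a joint): Shutter travel, m: 0 = shut, 0.1 = fully open at a stop, growing to the box's +y. Friction 1.5 N, stays where left; about 1.5 mm of play while bolted.
- rib (a point): Middle of the top of the rib on the shutter; axes as the box's. Rib 55 mm long (x), 10 thick (y), 16 above the shutter's plate, 92 above the table. The plate reaches 58 mm either side of it along y. Shut, the rib's middle lies 73 mm behind the keyhole (+x) and 5 mm to its -y. Push it to the box's +y.
- pot: Yoghurt pot, 72 mm wide and 71 mm tall, upright, origin under its centre. Bystander.
- tape: Roll of masking tape lying flat, 96 mm across, 25 mm high, origin under its centre. Bystander.
Mind the look-alikes: they are no part of the job. Leave any black or green look-alike of the flat_key alone.

How it is judged:
By the outcome, as a careful person would: the job done as asked, in the order asked, and still so for the second after the job is handed in, with the robot touching nothing.
It also fails if it takes over 58 s, if anything falls off the work surface, if the arm or the gripper's body presses on something with over 40 N, if the wrist force passes 120 N, or if a joint passes its speed limit or range.

## Working session

There is one attempt and no reset: what is moved stays moved. The work goes in short steps, Python scripts to look and compute and a tool call to move; the robot and the scene stay as the last step left them, time stands still between calls to the robot, and variables do not carry over. Pictures are saved under pics/ and viewed, at most 10 in all, crops included, and the job is handed in when it is done.

Besides the shell and the picture viewer there is one more tool, called after "Request:" in YAML: its name, and indented under it one key for each argument. drive_tool: Moves the arm, as the interface text tells. Its arguments: {"type":"object","properties":{"motion":{"type":"array"}},"required":["motion"]}

```bash
mkdir -p pics; ls; python3 - <<'E'
from cell import sensors,cams
import cv2,numpy as np
s=sensors.state();print(s)
for n in("top","side"):
    d=cams.snapshot(n);cv2.imwrite(f"pics/{n}0.png",d["frame"][:,:,::-1]);np.savez(f"{n}0.npz",**d)
    print(n,{k:d[k] for k in d if k not in("frame","depth")})
E
```

```text
pics
{'time': 0.0, 'joint_positions': array([ 7.32814208e+01,  1.83514057e+01,  8.97083560e+01,  1.46208919e-03,
        7.20447293e+01, -1.14647193e+00]), 'joint_vel': array([0.02590251, 0.00510134, 0.00200573, 0.03110055, 0.06851709,
       0.03202195]), 'effort': array([ 1.26348950e-03, -4.15539908e+01, -2.34157383e+01,  3.98064890e-05,
        8.18036642e-03,  1.00039273e-05]), 'tool_pos': array([0.15421354, 0.55341864, 0.23047142]), 'ee_rot': array([[-9.63291234e-01,  2.68458001e-01, -5.47878726e-04],
       [ 2.68458553e-01,  9.63289665e-01, -1.73963957e-03],
       [ 6.07457512e-05, -1.82286228e-03, -9.99998337e-01]]), 'wrist_force': array([ 0.23537212, -0.0775849 ,  0.26392473]), 'torque': array([-0.00664245,  0.06040473,  0.02745042]), 'finger_force': 0.0, 'width': 0.9989234589573762}
top {'fx': 528.3347531486083, 'fy': 528.3347531486083, 'cx': 318.0538416462225, 'cy': 237.82340381484167, 'eye': array([ 0.37967158, -0.19183013,  1.42918737]), 'orientation': array([[-0.02989793, -0.99467192,  0.09866043],
       [-0.99950074,  0.0307593 ,  0.00722078],
       [-0.01021704, -0.09839529, -0.99509496]])}
side {'fx': 436.1305381570098, 'fy': 436.1305381570098, 'cx': 316.2779222077485, 'cy': 238.76206135542014, 'eye': array([0.23039299, 0.51332477, 0.47690302]), 'orientation': array([[-0.94218329, -0.1528763 ,  0.29819371],
       [-0.33492087,  0.45853784, -0.82314705],
       [-0.01089342, -0.87542669, -0.48322815]])}
```

View pics/top0.png

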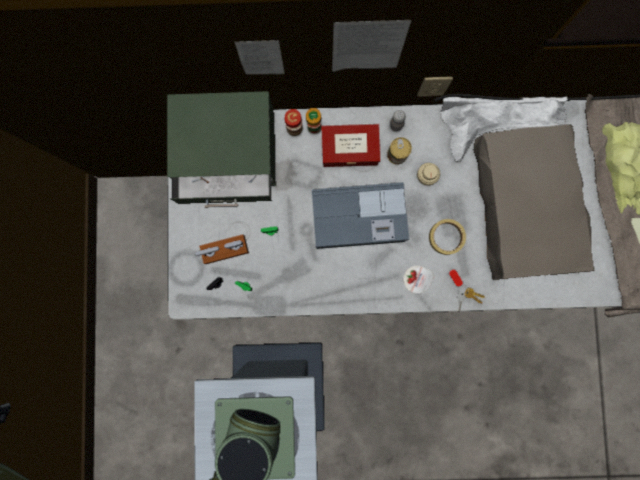

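View pics/side0.png

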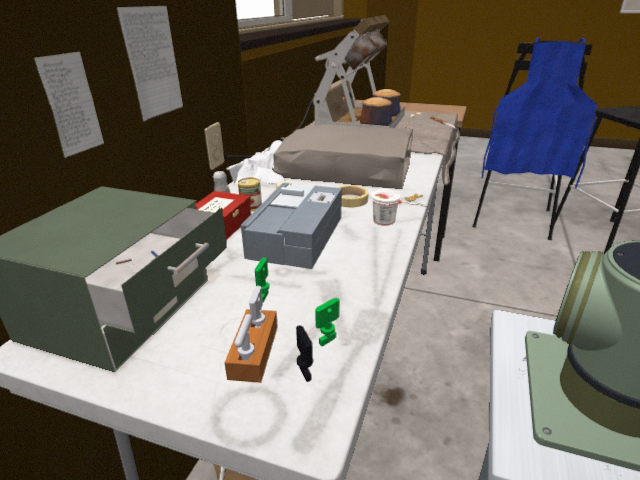

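The top view shows the box at about (360,215), with the lock plate at (383,230) and the rib at (382,202). The stand is at (223,249), its keys at (210,252) and (236,245). The tape is at (447,237) and the pot at (417,279). The side view shows the stand at (252,345) with its keys. The green and black look-alikes stand separately. I'll zoom in.

```bash
python3 - <<'E'
import cv2,numpy as np
t=cv2.imread("pics/top0.png");s=cv2.imread("pics/side0.png")
a=cv2.resize(t[225:275,190:257],(800,597),interpolation=cv2.INTER_CUBIC)[:, :]
b=cv2.resize(t[175:255,305:412],(800,598),interpolation=cv2.INTER_CUBIC)
c=cv2.resize(s[250:400,205:355],(400,400),interpolation=cv2.INTER_CUBIC)
d=cv2.resize(s[170:270,240:350],(400,364),interpolation=cv2.INTER_CUBIC)
o=np.zeros((600,800,3),np.uint8)
o[:298,:400]=cv2.resize(a,(400,298));o[:299,400:]=cv2.resize(b,(400,299))
o[300:,:300]=cv2.resize(c,(300,300));o[300:,400:730]=cv2.resize(d,(330,300))
cv2.imwrite("pics/crop0.png",o)
E
```

```text
(no output)
```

View pics/crop0.png

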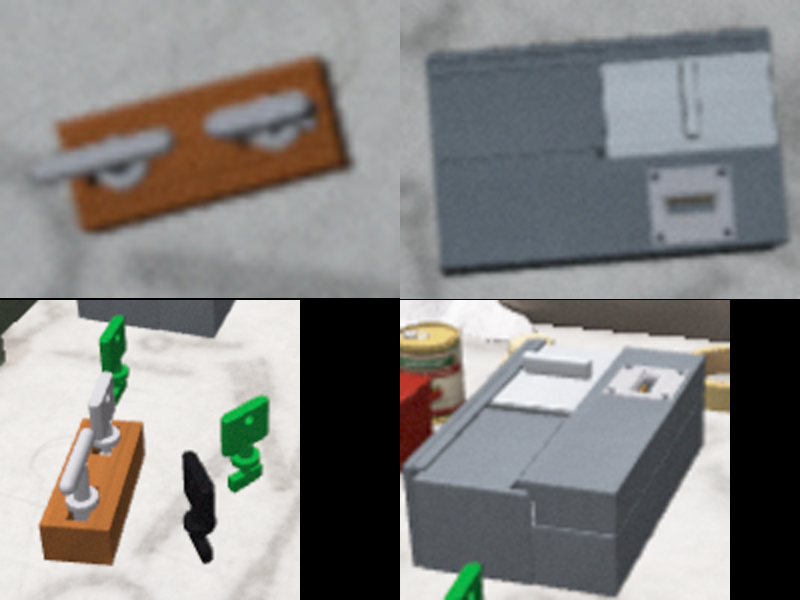

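The crops show the T-bar key in the left (+y) pocket. The flat key is in the right pocket, at about (236,245) in the top image. The keyhole is at about (382.6,229) in the top image. Next I'll measure with masks and depth.

```bash
cat > h.py <<'E'
import numpy as np,cv2
def ray(d,u,v,z):
    p=np.stack([(np.asarray(u)-d["cx"])/d["fx"],(np.asarray(v)-d["cy"])/d["fy"],np.ones(np.shape(u))],-1)@d["orientation"].T
    return d["eye"]+p*((z-d["eye"][2])/p[...,2])[...,None]
def cloud(d):
    v,u=np.mgrid[:480,:640];D=d["depth"]
    return np.stack([(u-d["cx"])/d["fx"]*D,(v-d["cy"])/d["fy"]*D,D],-1)@d["orientation"].T+d["eye"]
def proj(d,P):
    c=(np.asarray(P)-d["eye"])@d["orientation"]
    return np.stack([d["cx"]+d["fx"]*c[...,0]/c[...,2],d["cy"]+d["fy"]*c[...,1]/c[...,2]],-1)
def rect(xy):
    (c,wh,a)=cv2.minAreaRect(np.asarray(xy,np.float32)*1000);
    b=cv2.boxPoints((c,wh,a));e=max([b[1]-b[0],b[2]-b[1]],key=np.linalg.norm)
    return np.round(c,1),np.round(wh,1),round(float(np.degrees(np.arctan2(e[1],e[0]))%180),2)
def big(m):
    n,l,s,_=cv2.connectedComponentsWithStats(m.astype(np.uint8));return l==1+np.argmax(s[1:,4])
E
python3 - <<'E'
from h import *
for n in("top","side"):
    d=dict(np.load(n+"0.npz"));P=cloud(d);hsv=cv2.cvtColor(d["frame"],cv2.COLOR_RGB2HSV);H,S,V=[hsv[...,i].astype(int) for i in range(3)]
    ora=big((H>4)&(H<16)&(S>140)&(V>80)); 
    m=ora
    v,u=np.nonzero(m);print(n,"stand px",u.min(),u.max(),v.min(),v.max(),"rect@.034",rect(ray(d,u,v,.034)[:,:2]), "z med",np.median(P[m][:,2]))
    tp=ora&(abs(P[...,2]-.034)<.006);print(" top by depth",rect(P[tp][:,:2]))
    c=np.median(P[ora],0)
    k=(np.hypot(P[...,0]-c[0],P[...,1]-c[1])<.11)&(P[...,2]>.055)&(P[...,2]<.1)&(S<70)&(V>80)
    n_,l,st,ce=cv2.connectedComponentsWithStats(k.astype(np.uint8))
    for i in range(1,n_):
        if st[i,4]>8:
            q=P[l==i];vv,uu=np.nonzero(l==i);print(" key",ce[i],st[i,4],rect(q[:,:2]),"zmax",q[:,2].max(),"ray@.084",rect(ray(d,uu,vv,.084)[:,:2]))
    b=(abs(P[...,2]-.08)<.005)&(P[...,1]<0.12)&(P[...,1]>-.35)&(P[...,0]>.3)&(P[...,0]<.62)&(S<110)
    b=big(cv2.morphologyEx(b.astype(np.uint8),cv2.MORPH_OPEN,np.ones((3,3))));q=P[b];print(" box",b.sum(),rect(q[:,:2]),"medz",np.median(q[:,2]))
    L=big(b&(V>145)&(S<40)) if n=="top" else b
    # lock plate
    w={"top":(372,396,218,243),"side":(305,340,186,212)}[n]
    r=np.zeros_like(b);r[w[2]:w[3],w[0]:w[1]]=1
    print(np.array(V[w[2]:w[3],w[0]:w[1]]))
E
```

```text
top stand px 200 246 235 262 rect@.034 (array([496.2,  70.4]), array([ 48.3, 117.7]), 102.93) z med 0.03460354020396039
 top by depth (array([496.5,  70.5]), array([ 48.2, 118.5]), 102.51)
 key [233.02439024 243.75609756] 82 (array([505.9,  36. ]), array([10.7, 43. ]), 103.3) zmax 0.09028777219086903 ray@.084 (array([504.3,  35.8]), array([13.1, 42.7]), 102.35)
 key [206.61320755 250.66037736] 106 (array([490., 105.]), array([11.9, 60.4]), 102.35) zmax 0.08565259779319034 ray@.084 (array([488.4, 103.7]), array([12.5, 60.6]), 102.36)
 box 1447 (array([ 532.9, -262.3]), array([ 73.1, 176.6]), 92.66) medz 0.08048714679380908
[[109 113 107 107 109 108 109 110 110 109 110 110 108 110 109 110 108 110
  112 114 111 113 111 105]
 [117 109 112 114 114 115 121 122 127 125 125 127 132 134 139 142 143 142
  129 122 125 121 110 107]
 [135 131 141 144 149 149 146 150 156 154 151 152 154 154 155 156 156 140
  116 111 124 124 114 112]
 [126 116 141 159 160 161 162 160 163 159 157 159 161 162 162 162 160 138
  101  97 126 122 110 109]
 [110 102 134 161 163 162 162 162 162 165 160 161 163 161 164 162 
[... 5920 characters left out ...]
 165 166 166 167 167 167 167 168 167 165 165 164
  165 166 164 166 167 162 129  79  74  74  69  71  68  74  86  73  69]
 [166 166 161 165 168 166 165 164 165 164 164 165 166 163 168 165 167 166
  164 168 168 168 168 142  85  72  73  72  70  70  67  75  75  69  71]
 [166 162 166 166 168 164 166 164 163 161 167 163 170 167 167 165 168 169
  168 168 169 169 161 109  75  75  77  71  69  71  75  79  69  69  69]
 [165 166 166 166 165 165 169 167 167 168 166 166 168 167 168 171 165 169
  172 171 170 163 128  82  74  75  75  70  71  74  79  72  67  73  70]
 [166 165 169 166 165 165 165 167 169 170 167 168 171 169 168 166 166 168
  167 170 166 141  88  76  73  71  74  72  77  75  74  70  71  66  71]]
```

```bash
python3 - <<'E'
from h import *
def cent(d,m,off,z,k):
    v,u=np.nonzero(m);return ray(d,(u+.5)/k-.5+off[0],(v+.5)/k-.5+off[1],z)[:,:2]
for n,w,tp,ts in(("top",(366,402,214,248),140,125),("side",(300,342,184,214),193,190)):
    d=dict(np.load(n+"0.npz"));g=cv2.cvtColor(d["frame"],cv2.COLOR_RGB2GRAY)[w[2]:w[3],w[0]:w[1]]
    k=8;G=cv2.resize(g,None,fx=k,fy=k,interpolation=cv2.INTER_CUBIC)
    pl=G>tp
    if n=="side":
        pass
    pl=big(pl);c,_=cv2.findContours(pl.astype(np.uint8),cv2.RETR_EXTERNAL,cv2.CHAIN_APPROX_NONE)
    hull=cv2.convexHull(c[0]);f=np.zeros_like(G);cv2.fillPoly(f,[hull],1)
    X=cent(d,f,(w[0],w[2]),.08,k);print(n,"plate",rect(X),X.mean(0)*1000)
    er=cv2.erode(f,np.ones((5*k,5*k)));sl=big((G<ts)&(er>0));X=cent(d,sl,(w[0],w[2]),.08,k);print(" slot",rect(X),X.mean(0)*1000)
    P=cloud(d);F=d["frame"].astype(int)
    m=(P[...,2]>.069)&(P[...,2]<.1)&(P[...,1]<-.13)&(P[...,1]>-.42)&(P[...,0]>.41)&(P[...,0]<.62)
    m=big(cv2.morphologyEx(m.astype(np.uint8),cv2.MORPH_OPEN,np.ones((3,3))));v,u=np.nonzero(m)
    print(" box",rect(P[m][:,:2]),rect(ray(d,u,v,.08)[:,:2]))
    r=m&(P[...,2]>.086);v,u=np.nonzero(r);print(" rib",r.sum(),rect(P[r][:,:2]) if r.sum()>3 else 0,np.median(ray(d,u,v,.092),0))
E
```

```text
top plate (array([ 530.2, -348. ]), array([50.5, 54.5]), 92.06) [ 530.10271379 -347.83257977]
 slot (array([ 531.1, -347.6]), array([13.8, 36.3]), 93.36) [ 531.2094529  -347.60424822]
 box (array([ 558.3, -292.8]), array([121.3, 240.1]), 92.77) (array([ 557.9, -292.5]), array([122.2, 239.9]), 93.15)
 rib 147 (array([ 534.2, -290.5]), array([117.7, 212.9]), 111.33) [ 0.56150482 -0.34802121  0.092     ]
side plate (array([ 541. , -373.2]), array([102.3, 117.2]), 108.0) [ 556.80122149 -385.53695808]
 slot (array([ 562.6, -382.1]), array([91.7, 37.2]), 65.11) [ 553.88159082 -388.25805214]
 box (array([ 558.8, -290.5]), array([130.8, 246.4]), 92.45) (array([ 554.3, -283.3]), array([138.6, 264.5]), 95.23)
 rib 87 (array([ 596.2, -346.9]), array([11.3, 46. ]), 179.4) [ 0.59403606 -0.34422524  0.092     ]
```

```bash
cat > go.py <<'E'
import sys,numpy as np
from scipy.spatial.transform import Rotation as R
from cell import sensors
def go(x,y,z,yaw,s=None):
    s=s or sensors.state();R0=s["ee_rot"];c,n=np.cos(np.radians(yaw)),np.sin(np.radians(yaw))
    Rt=np.array([[-n,c,0],[c,n,0],[0,0,-1]])
    print("turn",np.round(R.from_matrix(R0.T@Rt).as_rotvec()/np.pi*2,4),"shift",np.round(R0.T@(np.array([x,y,z])-s["tool_pos"]),4),
      "yaw",round(float(np.degrees(np.arctan2(R0[1,1],R0[0,1]))),2),"pos",np.round(s["tool_pos"],4),"F",np.round(s["wrist_force"],1),"T",np.round(s["torque"],2),"w",round(s["width"],3),"ff",round(float(s["finger_force"]),1),"t",round(s["time"],2))
if __name__=="__main__": go(*map(float,sys.argv[1:5]))
E
python3 go.py .504 .036 .15 12.7
```

```text
turn [-9.000e-04  5.000e-04  6.859e-01] shift [-0.4758 -0.4045  0.0812] yaw 74.43 pos [0.1543 0.5535 0.2306] F [-0.5  0.4  0.1] T [ 0.   -0.    0.02] w 1.001 ff 0.0 t 0.1
```

Request:
drive_tool:
  motion:
    - [[0, 0, 0.12], [-0.048, -0.04, 0.01], 0.5]
    - [[0, 0, 0.23], [-0.095, -0.08, 0.02], 0.5]
    - [[0, 0, 0.345], [-0.142, -0.12, 0.03], 0.5]
    - [[0, 0, 0.46], [-0.19, -0.16, 0.04], 0.5]
    - [[0, 0, 0.57], [-0.238, -0.2, 0.05], 0.5]

```text
time: 0.72
tool_pos: [0.3293, 0.2975, 0.1813]
ee_rot: [[-0.388, 0.922, 0.0], [0.922, 0.388, 0.0], [-0.0, 0.0, -1.0]]
wrist_force: [0.9, 0.3, 0.2]
width: 0.498
finger_force: 0.0
```

```bash
python3 go.py .504 .036 .15 12.7
```

```text
turn [ 1.000e-04 -0.000e+00  1.126e-01] shift [-0.3088  0.0596  0.0313] yaw 22.83 pos [0.3293 0.2975 0.1813] F [0.9 0.3 0.2] T [-0.04  0.02 -0.03] w 0.498 ff 0.0 t 0.72
```

Request:
drive_tool:
  motion:
    - [[0, 0, 0.05], [-0.06, 0.0115, 0.006], 0.5]
    - [[0, 0, 0.11], [-0.12, 0.023, 0.012], 0.5]
    - [[0, 0, 0.11], [-0.18, 0.035, 0.018], 0.5]
    - [[0, 0, 0.11], [-0.24, 0.046, 0.025], 0.5]
    - [[0, 0, 0.11], [-0.3, 0.058, 0.031], 0.5]

```text
time: 1.35
tool_pos: [0.5004, 0.0443, 0.1503]
ee_rot: [[-0.228, 0.974, -0.0], [0.974, 0.228, 0.0], [0.0, -0.0, -1.0]]
wrist_force: [1.6, 0.5, 0.3]
width: 0.504
finger_force: 0.0
```

```bash
python3 - <<'E'
from go import go
from cell import cams
import cv2,numpy as np
go(.504,.036,.048,12.7)
o=[]
for n,w in(("top",(190,275,215,279)),("side",(200,330,230,400))):
    d=cams.snapshot(n);np.savez(n+"1.npz",**d);f=d["frame"][w[2]:w[3],w[0]:w[1],::-1];o.append(cv2.resize(f,(400,int(400*f.shape[0]/f.shape[1])),interpolation=cv2.INTER_CUBIC)[:520])
h=max(i.shape[0] for i in o);cv2.imwrite("pics/a1.png",np.hstack([cv2.copyMakeBorder(i,0,h-i.shape[0],0,0,0) for i in o]))
E
```

```text
turn [-0.0001 -0.0002  0.0056] shift [-0.0089  0.0016  0.1023] yaw 13.21 pos [0.5004 0.0443 0.1503] F [1.6 0.5 0.3] T [-0.02  0.02  0.02] w 0.504 ff 0.0 t 1.35
```

View pics/a1.png

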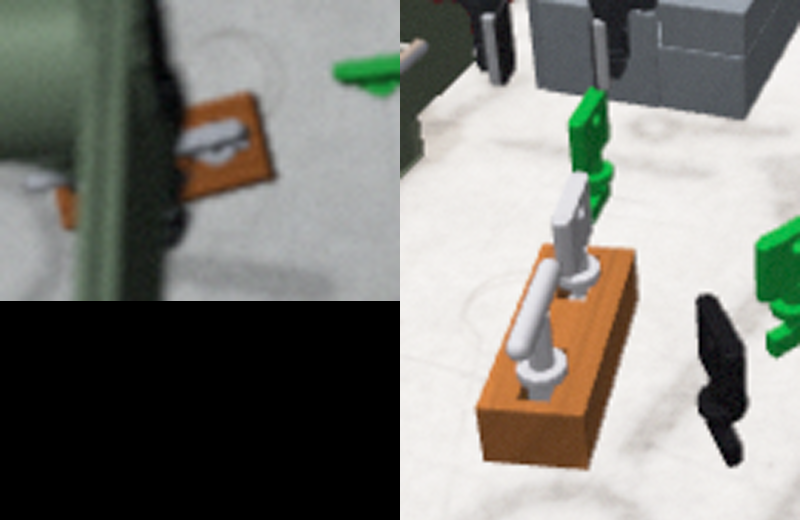

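The view shows the open fingers hovering either side of the flat key: fingers at crop (490,50) and (600,50), key at (573,225). Nothing else is in the way, so I descend.

Request:
drive_tool:
  motion:
    - [[0, 0, 0.0055], [-0.009, 0.0015, 0.03], 0.5]
    - [[0, 0, 0.0055], [-0.009, 0.0015, 0.06], 0.5]
    - [[0, 0, 0.0055], [-0.009, 0.0015, 0.085], 0.5]
    - [[0, 0, 0.0055], [-0.009, 0.0015, 0.102], 0.5]
    - [[0, 0, 0.0055], [-0.009, 0.0015, 0.102], 0.5]

```text
time: 2.08
tool_pos: [0.5018, 0.0383, 0.0475]
ee_rot: [[-0.221, 0.975, -0.004], [0.975, 0.221, 0.0], [0.001, -0.004, -1.0]]
wrist_force: [-0.6, -0.4, -0.6]
width: 0.501
finger_force: 0.0
```

```bash
python3 go.py .504 .036 .048 12.7
```

```text
turn [-0.0024 -0.0006  0.0007] shift [-0.0028  0.0017 -0.0005] yaw 12.77 pos [0.5018 0.0383 0.0475] F [-0.6 -0.4 -0.6] T [ 0.01 -0.01 -0.01] w 0.501 ff 0.0 t 2.08
```

Request:
drive_tool:
  motion:
    - [[0, 0, 0], [-0.002, 0.002, 0], 0.5]
    - [[0, 0, 0], [-0.002, 0.002, 0], 0.5]

```text
time: 2.33
tool_pos: [0.5065, 0.0364, 0.0496]
ee_rot: [[-0.22, 0.975, 0.002], [0.975, 0.22, 0.0], [-0.0, 0.002, -1.0]]
wrist_force: [0.9, -1.2, 0.1]
width: 0.499
finger_force: 0.0
```

```bash
python3 go.py .504 .036 .048 12.7
```

```text
turn [0.0013 0.0002 0.0004] shift [ 0.0002 -0.0026  0.0016] yaw 12.73 pos [0.5065 0.0364 0.0496] F [ 0.9 -1.2  0.1] T [-0.01 -0.01 -0.02] w 0.499 ff 0.0 t 2.33
```

Request:
drive_tool:
  motion:
    - [[0, 0, 0], [0, -0.001, 0.0005], 0.5]
    - [[0, 0, 0], [0, -0.001, 0.0005], 0.5]
    - [[0, 0, 0], [0, -0.001, 0.0005], 0.5]

```text
time: 2.7
tool_pos: [0.5047, 0.036, 0.0483]
ee_rot: [[-0.22, 0.975, 0.0], [0.975, 0.22, 0.0], [0.0, 0.0, -1.0]]
wrist_force: [1.6, -0.1, 0.2]
width: 0.498
finger_force: 0.0
```

```bash
python3 go.py .504 .036 .048 12.7
```

```text
turn [ 0.0002 -0.      0.0004] shift [ 0.0001 -0.0007  0.0003] yaw 12.73 pos [0.5047 0.036  0.0483] F [ 1.6 -0.1  0.2] T [ 0.07  0.02 -0.06] w 0.498 ff 0.0 t 2.7
```

Request:
drive_tool:
  motion:
    - [[0, 0, 0], [0, 0, 0], 0.3]
    - [[0, 0, 0], [0, 0, 0], 0.1]
    - [[0, 0, 0], [0, 0, 0], 0]
    - [[0, 0, 0], [0, 0, 0], 0]
    - [[0, 0, 0], [0, 0, 0], 0]

```text
time: 3.32
tool_pos: [0.5047, 0.036, 0.0483]
ee_rot: [[-0.22, 0.975, 0.0], [0.975, 0.22, 0.0], [0.0, 0.0, -1.0]]
wrist_force: [-0.3, 1.1, 2.0]
width: 0.109
finger_force: 58.4
```

```bash
python3 go.py .504 .036 .13 12.7
```

```text
turn [ 0.0001 -0.      0.0004] shift [ 0.0001 -0.0007 -0.0817] yaw 12.74 pos [0.5047 0.036  0.0483] F [-0.3  1.1  2. ] T [ 0.04  0.03 -0.02] w 0.109 ff 58.4 t 3.33
```

Request:
drive_tool:
  motion:
    - [[0, 0, 0], [0, 0, -0.01], 0]
    - [[0, 0, 0], [0, 0, -0.03], 0]
    - [[0, 0, 0], [0, 0, -0.06], 0]
    - [[0, 0, 0], [0, 0, -0.09], 0]
    - [[0, 0, 0], [0, 0, -0.12], 0]

```text
time: 3.95
tool_pos: [0.5045, 0.036, 0.1695]
ee_rot: [[-0.22, 0.975, 0.0], [0.975, 0.22, 0.0], [0.0, 0.0, -1.0]]
wrist_force: [0.2, 0.5, -1.7]
width: 0.107
finger_force: 58.5
```

```bash
python3 go.py .531 -.3475 .17 3
```

```text
turn [ 1.000e-04 -1.000e-04  1.081e-01] shift [-0.3799 -0.0586 -0.0005] yaw 12.73 pos [0.5045 0.036  0.1695] F [ 0.2  0.5 -1.7] T [-0.02 -0.01  0.01] w 0.107 ff 58.5 t 3.95
```

Request:
drive_tool:
  motion:
    - [[0, 0, 0.02], [-0.03, -0.005, 0], 0]
    - [[0, 0, 0.04], [-0.075, -0.0115, 0], 0]
    - [[0, 0, 0.06], [-0.125, -0.0195, 0], 0]
    - [[0, 0, 0.08], [-0.175, -0.027, 0], 0]
    - [[0, 0, 0.108], [-0.225, -0.035, 0], 0]

```text
time: 4.58
tool_pos: [0.5201, -0.1927, 0.1686]
ee_rot: [[-0.051, 0.999, 0.001], [0.999, 0.051, 0.0], [0.0, 0.001, -1.0]]
wrist_force: [1.6, -0.2, -1.1]
width: 0.107
finger_force: 58.5
```

```bash
python3 go.py .531 -.3475 .17 3
```

```text
turn [ 0.0003 -0.     -0.0007] shift [-0.1551  0.003  -0.0014] yaw 2.93 pos [ 0.5201 -0.1927  0.1686] F [ 1.6 -0.2 -1.1] T [-0.02 -0.01 -0.04] w 0.107 ff 58.5 t 4.58
```

Request:
drive_tool:
  motion:
    - [[0, 0, 0], [-0.05, 0.001, 0], 0]
    - [[0, 0, 0], [-0.1, 0.002, 0], 0]
    - [[0, 0, 0], [-0.135, 0.003, 0], 0]
    - [[0, 0, 0], [-0.155, 0.003, 0], 0]
    - [[0, 0, 0], [-0.155, 0.003, 0], 0]

```text
time: 5.2
tool_pos: [0.5311, -0.3462, 0.1679]
ee_rot: [[-0.051, 0.999, -0.0], [0.999, 0.051, 0.001], [0.001, -0.0, -1.0]]
wrist_force: [0.3, 0.3, -0.7]
width: 0.109
finger_force: 58.5
```

Request:
drive_tool:
  motion:
    - [[0, 0, 0], [0, 0, 0], 0]
    - [[0, 0, 0], [0, 0, 0], 0]
    - [[0, 0, 0], [0, 0, 0], 0]

```text
time: 5.58
tool_pos: [0.5314, -0.3448, 0.1684]
ee_rot: [[-0.054, 0.999, 0.0], [0.999, 0.054, 0.0], [0.0, 0.0, -1.0]]
wrist_force: [0.4, -0.7, -1.3]
width: 0.104
finger_force: 58.5
```

```bash
python3 - <<'E'
from go import go
from cell import cams
import cv2,numpy as np
go(.531,-.3475,.13,3)
o=[]
for n,w in(("top",(310,430,165,285)),("side",(255,365,120,230))):
    d=cams.snapshot(n);np.savez(n+"2.npz",**d);f=d["frame"][w[2]:w[3],w[0]:w[1],::-1];o.append(cv2.resize(f,(400,400),interpolation=cv2.INTER_CUBIC))
cv2.imwrite("pics/a2.png",np.hstack(o))
E
```

```text
turn [ 0.0001 -0.0001  0.0009] shift [-0.0026 -0.0006  0.0384] yaw 3.08 pos [ 0.5314 -0.3448  0.1684] F [ 0.4 -0.7 -1.3] T [-0.01 -0.02 -0.02] w 0.104 ff 58.5 t 5.58
```

View pics/a2.png

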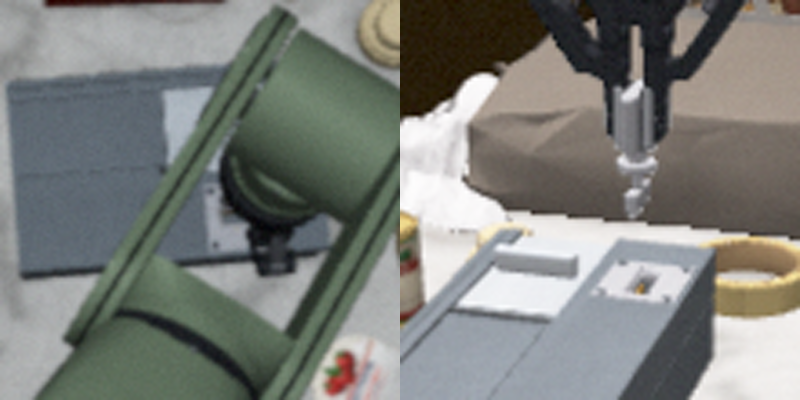

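The key hangs upright in the grip: bit at side pixel about (319,179), shoulder at (320,164). The slot is below it at about (322,197). I'll compare these with their projections.

```bash
python3 - <<'E'
from h import *
s=dict(np.load("side2.npz"));t=dict(np.load("top0.npz"))
print("pred slot side",proj(s,[.5311,-.3476,.08]),"pred slot top",proj(t,[.5311,-.3476,.08]))
for z in(.129,.143,.157,.170,.204):print("key",z,proj(s,[.5314,-.3448,z]))
w=(300,345,180,215);k=8
for nm in("side0.npz","side2.npz"):
    d=dict(np.load(nm));g=cv2.cvtColor(d["frame"],cv2.COLOR_RGB2GRAY)
    G=cv2.resize(g[w[2]:w[3],w[0]:w[1]],None,fx=k,fy=k,interpolation=cv2.INTER_CUBIC)
    # dark blob = slot, bounded region near expected centre
    m=(G<200).astype(np.uint8);n,l,st,ce=cv2.connectedComponentsWithStats(m)
    for i in range(1,n):
        if 100<st[i,4]<9000:
            c=(ce[i]+.5)/k-.5+np.array([w[0],w[2]]);print(nm,st[i,:4]/k+np.array([w[0],w[2],0,0]),c,ray(d,c[0],c[1],.08)*1000)
g=cv2.cvtColor(s["frame"],cv2.COLOR_RGB2GRAY)
bg=cv2.cvtColor(dict(np.load("side0.npz"))["frame"],cv2.COLOR_RGB2GRAY)
df=np.abs(s["frame"].astype(int)-dict(np.load("side0.npz"))["frame"]).sum(2)>40
for r in range(158,184):
    u=np.nonzero(df[r,300:340])[0]+300
    print(r,u.min() if len(u) else 0,u.max() if len(u) else 0,end="; ")
E
```

```text
pred slot side [320.39382385 197.67517636] pred slot top [382.30441502 228.99722638]
key 0.129 [319.71091163 177.72973179]
key 0.143 [319.6657004  171.71587833]
key 0.157 [319.61984573 165.61643621]
key 0.17 [319.57667817 159.87442404]
key 0.204 [319.46101528 144.48931444]
side0.npz [301.25 180.    43.75   4.5 ] [328.66461354 180.86328189] [ 545.61801818 -452.1715229    80.        ]
side0.npz [300.    190.25    4.375   6.875] [301.63936287 193.30788197] [ 580.80417549 -357.9582935    80.        ]
side0.npz [316.75  193.25    9.375   8.125] [321.10867972 197.33975078] [ 530.17750331 -349.90416115   80.        ]
side2.npz [302.75 180.    42.25   4.5 ] [329.25372237 180.86754471] [ 544.22135717 -452.59431967   80.        ]
side2.npz [300.    190.375   4.25    6.625] [301.62564267 193.28639139] [ 580.88076237 -358.06726026   80.        ]
side2.npz [316.875 193.375   9.25    7.875] [321.14624452 197.37065972] [ 530.03911964 -349.76471625   80.        ]
158 320 326; 159 314 325; 160 314 325; 161 315 325; 162 315 324; 163 314 324; 164 314 325; 165 314 325; 166 315 325; 167 315 324; 168 316 324; 169 318 323; 170 318 323; 171 318 323; 172 317 323; 173 316 323; 174 316 323; 175 316 323; 176 316 321; 177 316 321; 178 317 321; 179 317 320; 180 318 319; 181 0 0; 182 0 0; 183 0 0;
```

Request:
drive_tool:
  motion:
    - [[0, 0, 0], [-0.003, -0.001, 0.015], 0]
    - [[0, 0, 0], [-0.003, -0.001, 0.03], 0]
    - [[0, 0, 0], [-0.003, -0.001, 0.043], 0]
    - [[0, 0, 0], [-0.003, -0.001, 0.043], 0]
    - [[0, 0, 0], [-0.003, -0.001, 0.043], 0]

```text
time: 6.3
tool_pos: [0.5307, -0.349, 0.1252]
ee_rot: [[-0.053, 0.999, 0.0], [0.999, 0.053, -0.0], [-0.0, 0.0, -1.0]]
wrist_force: [-0.3, -0.2, -1.2]
width: 0.107
finger_force: 58.5
```

Request:
drive_tool:
  motion:
    - [[0, 0, 0], [0, 0, 0], 0]
    - [[0, 0, 0], [0, 0, 0], 0]

```text
time: 6.55
tool_pos: [0.5307, -0.3489, 0.1257]
ee_rot: [[-0.053, 0.999, 0.001], [0.999, 0.053, -0.0], [-0.001, 0.001, -1.0]]
wrist_force: [-0.1, 0.8, -1.2]
width: 0.111
finger_force: 58.5
```

```bash
python3 go.py .5306 -.3484 .112 3
```

```text
turn [0.0005 0.0003 0.0002] shift [ 0.0006 -0.0001  0.0137] yaw 3.02 pos [ 0.5307 -0.3489  0.1257] F [-0.1  0.8 -1.2] T [ 0.01 -0.02  0.02] w 0.111 ff 58.5 t 6.55
```

Now I lower the key gently and watch the force.

Request:
drive_tool:
  motion:
    - [[0, 0, 0], [0.0005, 0, 0.003], 0]
    - [[0, 0, 0], [0.0005, 0, 0.006], 0]
    - [[0, 0, 0], [0.0005, 0, 0.009], 0]
    - [[0, 0, 0], [0.0005, 0, 0.012], 0]
    - [[0, 0, 0], [0.0005, 0, 0.013], 0]

```text
time: 7.18
tool_pos: [0.5302, -0.3482, 0.1117]
ee_rot: [[-0.053, 0.999, -0.001], [0.999, 0.053, 0.0], [0.001, -0.001, -1.0]]
wrist_force: [-1.2, 0.4, -0.6]
width: 0.11
finger_force: 58.5
```

```bash
python3 go.py .5306 -.3484 .0943 3
```

```text
turn [-0.0004 -0.0003  0.0001] shift [-0.0002  0.0004  0.0174] yaw 3.01 pos [ 0.5302 -0.3482  0.1117] F [-1.2  0.4 -0.6] T [ 0.03  0.18 -0.02] w 0.11 ff 58.5 t 7.17
```

Request:
drive_tool:
  motion:
    - [[0, 0, 0], [0, 0, 0.004], 0]
    - [[0, 0, 0], [0, 0, 0.008], 0]
    - [[0, 0, 0], [0, 0, 0.012], 0]
    - [[0, 0, 0], [0, 0, 0.015], 0]
    - [[0, 0, 0], [0, 0, 0.016], 0]

```text
time: 7.8
tool_pos: [0.5302, -0.3482, 0.0958]
ee_rot: [[-0.053, 0.999, -0.001], [0.999, 0.053, 0.0], [0.0, -0.001, -1.0]]
wrist_force: [-1.5, -0.1, -0.0]
width: 0.107
finger_force: 58.6
```

```bash
python3 go.py .5306 -.3484 .0943 3
```

```text
turn [-0.0004 -0.0003  0.0002] shift [-0.0002  0.0004  0.0015] yaw 3.01 pos [ 0.5302 -0.3482  0.0958] F [-1.5 -0.1 -0. ] T [-0.01  0.37 -0.06] w 0.107 ff 58.6 t 7.8
```

Request:
drive_tool:
  motion:
    - [[0, 0, 0], [0, 0, 0.001], 0]
    - [[0, 0, 0], [0, 0, 0.002], 0]
    - [[0, 0, 0], [0, 0, 0.0025], 0]

```text
time: 8.18
tool_pos: [0.5303, -0.3483, 0.0948]
ee_rot: [[-0.053, 0.999, 0.0], [0.999, 0.053, -0.0], [-0.0, 0.0, -1.0]]
wrist_force: [-4.0, 2.1, 7.1]
width: 0.105
finger_force: 59.7
```

```bash
python3 go.py .5306 -.3484 .0943 3
```

```text
turn [0.     0.0001 0.0002] shift [-0.0001  0.0003  0.0005] yaw 3.01 pos [ 0.5303 -0.3483  0.0948] F [-4.   2.1  7.1] T [0.22 0.88 0.  ] w 0.105 ff 59.7 t 8.18
```

Request:
drive_tool:
  motion:
    - [[0, 0, 0], [0, 0.0005, 0.001], 0]
    - [[0, 0, 0], [0, 0.0005, 0.001], 0]

```text
time: 8.43
tool_pos: [0.5303, -0.3484, 0.0947]
ee_rot: [[-0.053, 0.999, -0.001], [0.999, 0.053, -0.0], [-0.0, -0.001, -1.0]]
wrist_force: [-7.2, 0.8, 10.8]
width: 0.111
finger_force: 60.5
```

```bash
python3 go.py .5306 -.3484 .0943 3
```

```text
turn [-0.0004  0.0003  0.0003] shift [-0.0001  0.0003  0.0004] yaw 3.02 pos [ 0.5303 -0.3484  0.0947] F [-7.2  0.8 10.8] T [0.29 1.23 0.01] w 0.111 ff 60.5 t 8.43
```

Request:
drive_tool:
  motion:
    - [[0, 0, 0], [0, -0.0015, 0], 0]
    - [[0, 0, 0.03], [0, -0.0015, 0], 0]
    - [[0, 0, 0.07], [0, -0.0015, 0], 0]
    - [[0, 0, 0.11], [0, -0.0015, 0], 0]
    - [[0, 0, 0.15], [0, -0.0015, 0], 0]

```text
time: 9.05
tool_pos: [0.5297, -0.3484, 0.0947]
ee_rot: [[0.184, 0.983, 0.001], [0.983, -0.184, -0.001], [-0.0, 0.001, -1.0]]
wrist_force: [-4.4, 2.2, 11.3]
width: 0.108
finger_force: 60.1
```

```bash
python3 go.py .5303 -.3484 .0943 -78
```

```text
turn [ 1.000e-03 -3.000e-04  7.491e-01] shift [0.0001 0.0006 0.0004] yaw -10.58 pos [ 0.5297 -0.3484  0.0947] F [-4.4  2.2 11.3] T [0.43 0.87 0.11] w 0.108 ff 60.1 t 9.05
```

Request:
drive_tool:
  motion:
    - [[0, 0, 0.05], [0, 0, 0], 0]
    - [[0, 0, 0.11], [0, 0, 0], 0]
    - [[0, 0, 0.17], [0, 0, 0], 0]
    - [[0, 0, 0.23], [0, 0, 0], 0]
    - [[0, 0, 0.29], [0, 0, 0], 0]

```text
time: 9.68
tool_pos: [0.5292, -0.3482, 0.0947]
ee_rot: [[0.598, 0.801, 0.0], [0.801, -0.598, -0.0], [-0.0, 0.0, -1.0]]
wrist_force: [-5.4, 2.6, 10.5]
width: 0.105
finger_force: 60.3
```

```bash
python3 go.py .5298 -.3484 .0943 -78
```

```text
turn [ 2.000e-04 -1.000e-04  4.585e-01] shift [0.0002 0.0006 0.0004] yaw -36.74 pos [ 0.5292 -0.3482  0.0947] F [-5.4  2.6 10.5] T [0.45 1.07 0.16] w 0.105 ff 60.3 t 9.68
```

Request:
drive_tool:
  motion:
    - [[0, 0, 0.06], [0, 0, 0], 0]
    - [[0, 0, 0.12], [0, 0, 0], 0]
    - [[0, 0, 0.18], [0, 0, 0], 0]
    - [[0, 0, 0.24], [0, 0, 0], 0]
    - [[0, 0, 0.3], [0, 0, 0], 0]

```text
time: 10.3
tool_pos: [0.5289, -0.3479, 0.0947]
ee_rot: [[0.897, 0.443, -0.0], [0.443, -0.897, 0.001], [-0.0, -0.001, -1.0]]
wrist_force: [-6.0, 3.3, 11.6]
width: 0.107
finger_force: 60.4
```

```bash
python3 go.py .5298 -.3484 .0943 -78
```

```text
turn [-0.0004  0.0002  0.1585] shift [0.0006 0.0009 0.0004] yaw -63.73 pos [ 0.5289 -0.3479  0.0947] F [-6.   3.3 11.6] T [0.62 1.09 0.18] w 0.107 ff 60.4 t 10.3
```

Request:
drive_tool:
  motion:
    - [[0, 0, 0.05], [0, 0, 0], 0]
    - [[0, 0, 0.1], [0, 0, 0], 0]
    - [[0, 0, 0.14], [0, 0, 0], 0]
    - [[0, 0, 0.17], [0, 0, 0], 0]
    - [[0, 0, 0.17], [0, 0, 0], 0]

```text
time: 10.92
tool_pos: [0.5288, -0.3477, 0.0947]
ee_rot: [[0.981, 0.194, -0.001], [0.194, -0.981, 0.001], [-0.001, -0.001, -1.0]]
wrist_force: [-5.1, 3.1, 11.1]
width: 0.106
finger_force: 60.9
```

```bash
python3 go.py .5298 -.3484 .0943 -78
```

```text
turn [-0.0004  0.0004 -0.0091] shift [0.0008 0.0008 0.0004] yaw -78.82 pos [ 0.5288 -0.3477  0.0947] F [-5.1  3.1 11.1] T [0.59 1.15 0.35] w 0.106 ff 60.9 t 10.93
```

Request:
drive_tool:
  motion:
    - [[0, 0, 0.03], [0, 0, 0], 0]
    - [[0, 0, 0.06], [0, 0, 0], 0]
    - [[0, 0, 0.06], [0, 0, 0], 0]

```text
time: 11.3
tool_pos: [0.5288, -0.3477, 0.0948]
ee_rot: [[0.995, 0.104, -0.001], [0.104, -0.995, -0.0], [-0.001, 0.0, -1.0]]
wrist_force: [-6.9, 4.3, 11.3]
width: 0.11
finger_force: 81.3
```

```bash
python3 go.py .5298 -.3484 .0943 -78
```

```text
turn [-0.      0.0008 -0.0667] shift [0.0009 0.0008 0.0005] yaw -84.0 pos [ 0.5288 -0.3477  0.0948] F [-6.9  4.3 11.3] T [0.73 1.12 1.39] w 0.11 ff 81.3 t 11.3
```

Request:
drive_tool:
  motion:
    - [[0, 0, -0.05], [0, 0, -0.0005], 0]
    - [[0, 0, -0.05], [0, 0, -0.0005], 0.2]
    - [[0, 0, -0.05], [0, 0, -0.0005], 0.4]
    - [[0, 0, -0.05], [0, 0, -0.0005], 0.5]
    - [[0, 0, -0.05], [0, 0, -0.0005], 0.5]

```text
time: 11.92
tool_pos: [0.5296, -0.3484, 0.093]
ee_rot: [[0.984, 0.177, 0.0], [0.177, -0.984, 0.0], [0.0, -0.0, -1.0]]
wrist_force: [0.3, 1.0, 0.2]
width: 0.501
finger_force: 0.0
```

Request:
drive_tool:
  motion:
    - [[0, 0, 0], [0, 0, -0.015], 0.5]
    - [[0, 0, 0], [0, 0, -0.035], 0.5]
    - [[0, 0, 0], [0, 0, -0.06], 0.5]
    - [[0, 0, 0], [0, 0, -0.08], 0.5]
    - [[0, 0, 0], [0, 0, -0.08], 0.3]

```text
time: 12.55
tool_pos: [0.5306, -0.3491, 0.1759]
ee_rot: [[0.984, 0.177, 0.004], [0.177, -0.984, -0.003], [0.004, 0.004, -1.0]]
wrist_force: [0.1, -0.4, -0.7]
width: 0.306
finger_force: 0.0
```

```bash
python3 - <<'E'
from go import go
from cell import cams
import cv2,numpy as np
go(.612,-.395,.17,-87)
o=[]
for n,w in(("top",(310,430,165,285)),("side",(255,365,120,230))):
    d=cams.snapshot(n);np.savez(n+"3.npz",**d);f=d["frame"][w[2]:w[3],w[0]:w[1],::-1];o.append(cv2.resize(f,(400,400),interpolation=cv2.INTER_CUBIC))
cv2.imwrite("pics/a3.png",np.hstack(o))
E
```

```text
turn [ 0.0022 -0.0026  0.0801] shift [0.072  0.0595 0.0064] yaw -79.79 pos [ 0.5306 -0.3491  0.1759] F [ 0.1 -0.4 -0.7] T [-0.02  0.04  0.03] w 0.306 ff 0.0 t 12.55
```

View pics/a3.png

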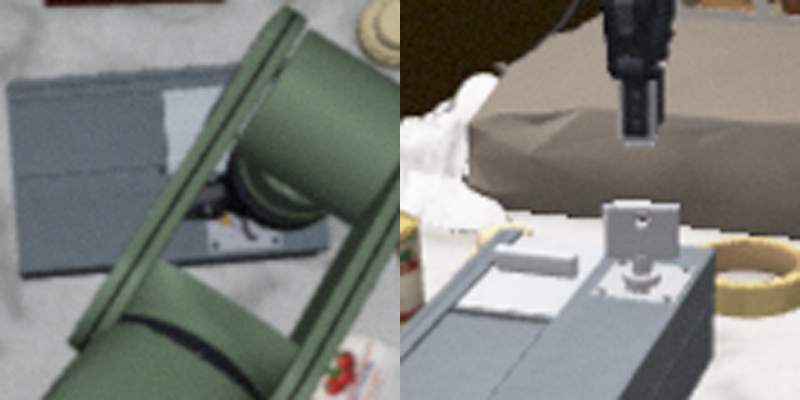

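The key stands seated in the lock at side crop (640,245), its bow turned about 80°, and the gripper is clear above it. The rib is at crop (537,262). I move to the -y side of the rib with the fingers shut.

```bash
python3 go.py .615 -.390 .12 -87
```

```text
turn [-0.     -0.0001  0.0801] shift [0.077  0.0563 0.0532] yaw -79.79 pos [ 0.5293 -0.3483  0.1732] F [-0.2 -0.   0. ] T [0.06 0.02 0.08] w 0.303 ff 0.0 t 12.65
```

Request:
drive_tool:
  motion:
    - [[0, 0, 0.03], [0.025, 0.02, 0], 0]
    - [[0, 0, 0.06], [0.055, 0.04, 0], 0]
    - [[0, 0, 0.08], [0.077, 0.056, 0.005], 0]
    - [[0, 0, 0.08], [0.077, 0.056, 0.03], 0]
    - [[0, 0, 0.08], [0.077, 0.056, 0.053], 0]

```text
time: 13.28
tool_pos: [0.6148, -0.3895, 0.1176]
ee_rot: [[0.999, 0.053, -0.002], [0.053, -0.999, 0.002], [-0.002, -0.002, -1.0]]
wrist_force: [-0.3, -1.0, -0.3]
width: -0.0
finger_force: 0.0
```

Request:
drive_tool:
  motion:
    - [[0, 0, 0], [0, 0, 0.01], 0]
    - [[0, 0, 0], [0, 0, 0.02], 0]
    - [[0, 0, 0], [0, 0, 0.03], 0]
    - [[0, 0, 0], [0, 0, 0.03], 0]
    - [[0, 0, 0], [0, 0, 0.03], 0]

```text
time: 13.9
tool_pos: [0.6155, -0.3901, 0.0908]
ee_rot: [[0.999, 0.052, 0.001], [0.052, -0.999, -0.001], [0.001, 0.001, -1.0]]
wrist_force: [-0.4, 0.3, 0.2]
width: 0.0
finger_force: 0.0
```

```bash
python3 - <<'E'
from go import go
from cell import cams
import cv2,numpy as np
go(.615,-.390,.082,-87)
w=(240,370,110,230);d=cams.snapshot("side");f=d["frame"][w[2]:w[3],w[0]:w[1],::-1];cv2.imwrite("pics/a4.png",cv2.resize(f,(600,554),interpolation=cv2.INTER_CUBIC))
E
```

```text
turn [ 0.0004 -0.0006  0.0001] shift [-0.0005 -0.0001  0.0088] yaw -86.99 pos [ 0.6155 -0.3901  0.0908] F [-0.4  0.3  0.2] T [ 0.06 -0.04 -0.01] w 0.0 ff 0.0 t 13.9
```

View pics/a4.png

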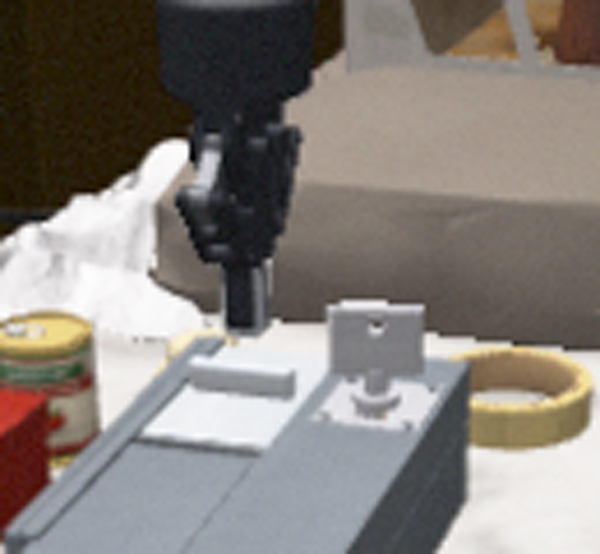

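The closed fingers stand just behind (-y of) the rib, at (245,300). The key is clear of them at (375,340). I lower and push.

Request:
drive_tool:
  motion:
    - [[0, 0, 0], [0, 0, 0.004], 0]
    - [[0, 0, 0], [0, 0, 0.008], 0]
    - [[0, 0, 0], [0, -0.006, 0.008], 0]
    - [[0, 0, 0], [0, -0.012, 0.008], 0]
    - [[0, 0, 0], [0, -0.018, 0.008], 0]

```text
time: 14.58
tool_pos: [0.6142, -0.3713, 0.0823]
ee_rot: [[0.999, 0.053, 0.0], [0.053, -0.999, 0.0], [0.0, -0.0, -1.0]]
wrist_force: [-0.1, 0.0, 0.1]
width: 0.002
finger_force: 0.0
```

Request:
drive_tool:
  motion:
    - [[0, 0, 0], [0, -0.006, 0], 0]
    - [[0, 0, 0], [0, -0.012, 0], 0]
    - [[0, 0, 0], [0, -0.018, 0], 0]
    - [[0, 0, 0], [0, -0.024, 0], 0]
    - [[0, 0, 0], [0, -0.03, 0], 0]

```text
time: 15.2
tool_pos: [0.6128, -0.3417, 0.0823]
ee_rot: [[0.999, 0.052, 0.0], [0.052, -0.999, -0.0], [0.0, 0.0, -1.0]]
wrist_force: [0.4, -1.6, 0.5]
width: 0.004
finger_force: 0.8
```

```bash
python3 go.py .615 -.390 .082 -87
```

```text
turn [ 0.0001 -0.0003  0.0001] shift [-0.0003  0.0484  0.0003] yaw -86.99 pos [ 0.6128 -0.3417  0.0823] F [ 0.4 -1.6  0.5] T [-0.3  -0.12  0.05] w 0.004 ff 0.8 t 15.2
```

Request:
drive_tool:
  motion:
    - [[0, 0, 0], [0, -0.01, 0], 0]
    - [[0, 0, 0], [0, -0.02, 0], 0]
    - [[0, 0, 0], [0, -0.03, 0], 0]
    - [[0, 0, 0], [0, -0.04, 0], 0]
    - [[0, 0, 0], [0, -0.05, 0], 0]

```text
time: 15.82
tool_pos: [0.6101, -0.2913, 0.0823]
ee_rot: [[0.999, 0.053, 0.0], [0.053, -0.999, -0.0], [0.0, 0.0, -1.0]]
wrist_force: [1.5, -1.9, 0.4]
width: -0.001
finger_force: 0.9
```

Request:
drive_tool:
  motion:
    - [[0, 0, 0], [0, -0.005, 0], 0]
    - [[0, 0, 0], [0, -0.01, 0], 0]
    - [[0, 0, 0], [0, -0.015, 0], 0]
    - [[0, 0, 0], [0, -0.02, 0], 0]

```text
time: 16.32
tool_pos: [0.609, -0.2719, 0.0822]
ee_rot: [[0.999, 0.052, 0.0], [0.052, -0.999, -0.0], [0.0, 0.0, -1.0]]
wrist_force: [1.8, -1.1, 1.6]
width: -0.001
finger_force: 0.9
```

```bash
python3 go.py .615 -.390 .082 -87
```

```text
turn [ 0.     -0.0002  0.    ] shift [-0.0002  0.1183  0.0002] yaw -87.0 pos [ 0.609  -0.2719  0.0822] F [ 1.8 -1.1  1.6] T [-0.28 -0.27 -0.03] w -0.001 ff 0.9 t 16.32
```

Request:
drive_tool:
  motion:
    - [[0, 0, 0], [0, -0.003, 0], 0]
    - [[0, 0, 0], [0, -0.006, 0], 0]
    - [[0, 0, 0], [0, -0.009, 0], 0]
    - [[0, 0, 0], [0, -0.012, 0], 0]

```text
time: 16.82
tool_pos: [0.6089, -0.2656, 0.0825]
ee_rot: [[0.998, 0.055, 0.002], [0.055, -0.998, -0.011], [0.002, 0.011, -1.0]]
wrist_force: [1.0, -21.0, -2.4]
width: -0.001
finger_force: 9.0
```

```bash
python3 go.py .615 -.390 .082 -87
```

```text
turn [ 0.0071 -0.0012  0.0017] shift [-0.0007  0.1246  0.0018] yaw -86.85 pos [ 0.6089 -0.2656  0.0825] F [  1.  -21.   -2.4] T [-3.45 -0.16  0.02] w -0.001 ff 9.0 t 16.82
```

The stop is reached at 21 N. I back off, lift clear and check.

Request:
drive_tool:
  motion:
    - [[0, 0, 0], [0, 0.01, 0], 0]
    - [[0, 0, 0], [0, 0.025, 0], 0]
    - [[0, 0, 0], [0, 0.025, -0.04], 0]
    - [[0, 0, 0], [0, 0.025, -0.1], 0]
    - [[0, 0, 0], [0, 0.025, -0.15], 0]

```text
time: 17.45
tool_pos: [0.6094, -0.2851, 0.234]
ee_rot: [[0.999, 0.052, -0.0], [0.052, -0.999, 0.001], [-0.0, -0.001, -1.0]]
wrist_force: [0.0, 0.7, 0.9]
width: 0.002
finger_force: 0.0
```

Request:
drive_tool:
  motion:
    - [[0, 0, 0], [-0.05, -0.05, -0.02], 0]
    - [[0, 0, 0], [-0.1, -0.1, -0.04], 0]
    - [[0, 0, 0], [-0.15, -0.15, -0.06], 0]
    - [[0, 0, 0], [-0.2, -0.2, -0.08], 0]
    - [[0, 0, 0], [-0.2, -0.25, -0.08], 0]

```text
time: 18.08
tool_pos: [0.4041, -0.0665, 0.3097]
ee_rot: [[0.999, 0.05, 0.001], [0.05, -0.999, 0.001], [0.001, -0.001, -1.0]]
wrist_force: [1.3, 1.2, 0.4]
width: 0.0
finger_force: 0.0
```

Request:
drive_tool:
  motion:
    - [[0, 0, 0], [0, -0.05, 0], 0]
    - [[0, 0, 0], [0, -0.1, 0], 0]
    - [[0, 0, 0], [0, -0.1, 0], 0]
    - [[0, 0, 0], [0, -0.1, 0], 0]
    - [[0, 0, 0], [0, -0.1, 0], 0]

```text
time: 18.7
tool_pos: [0.4009, 0.0315, 0.3087]
ee_rot: [[0.999, 0.051, -0.001], [0.051, -0.999, -0.0], [-0.001, 0.0, -1.0]]
wrist_force: [-0.3, -0.5, -0.2]
width: -0.001
finger_force: 0.0
```

```bash
python3 - <<'E'
from go import go
from cell import cams
import cv2,numpy as np
from h import *
go(.4,.1,.2,-87)
o=[]
for n,w in(("top",(190,430,165,285)),("side",(205,405,150,400))):
    d=cams.snapshot(n);np.savez(n+"5.npz",**d);f=d["frame"][w[2]:w[3],w[0]:w[1],::-1];o.append(cv2.resize(f,(480 if n=="top" else 320,240 if n=="top" else 400),interpolation=cv2.INTER_CUBIC))
o[0]=cv2.copyMakeBorder(o[0],0,160,0,0,0);cv2.imwrite("pics/a5.png",np.hstack(o))
d=dict(np.load("top5.npz"));g=d["frame"].min(2);P=cloud(d)
m=(P[...,2]>.066)&(P[...,2]<.1)&(P[...,0]>.56)&(P[...,0]<.64)&(P[...,1]<-.14)&(P[...,1]>-.42)&(g>140)
m=big(m);v,u=np.nonzero(m);print(rect(ray(d,u,v,.077)[:,:2]))
d=dict(np.load("top0.npz"));g=d["frame"].min(2);P=cloud(d)
m=(P[...,2]>.066)&(P[...,2]<.1)&(P[...,0]>.56)&(P[...,0]<.64)&(P[...,1]<-.14)&(P[...,1]>-.42)&(g>140)
m=big(m);v,u=np.nonzero(m);print(rect(ray(d,u,v,.077)[:,:2]))
E
```

```text
turn [ 0.0001  0.0004 -0.001 ] shift [ 0.0026 -0.0685  0.1087] yaw -87.09 pos [0.4009 0.0315 0.3087] F [-0.3 -0.5 -0.2] T [0.05 0.04 0.05] w -0.001 ff 0.0 t 18.7
(array([ 595.8, -249.9]), array([ 64.8, 117.4]), 92.64)
(array([ 601. , -351.1]), array([ 64.1, 116.6]), 92.64)
```

View pics/a5.png

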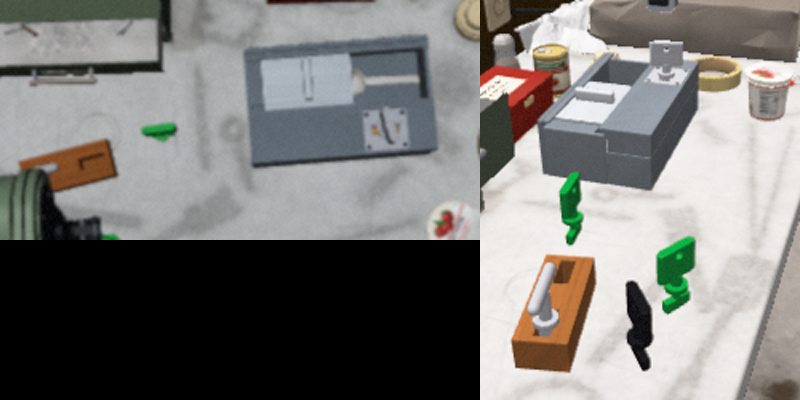

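The shutter moved about 101 mm by measurement, so it is fully open (top crop (308,80)). The flat key stands turned in the lock at side crop (665,60). The T-key, pot and tape are where they were, and the arm touches nothing.

```bash
python3 -c "
from cell import job;print(job.job_done())"
```

```text
the job is handed in; nothing more can be done
None
```

The job is handed in at about 19 s: the flat key is home, turned to its stop and left standing in the lock, the shutter is pushed fully open to its stop, and the T-bar key, pot and tape were not touched.

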